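Slide a loaded tray from stand to scale over a gap

ROBOT

A 6-joint arm with a two-finger parallel gripper is mounted at the origin on the work surface. World frame = base frame: x ahead of the robot, y to its left, z up, the work surface at z = 0. Lengths are in m, angles in rad, forces in N, time in s.
With the tool pointing down it reaches from about 0.375 to 0.975 m from the base axis. Payload 3.8 kg.
Tool frame: the origin (TCP) lies midway between the tips of the shut fingers; the grasp point (between the pads) lies 19 mm behind it; z points along the fingers, y is the direction in which the jaws open and shut (so a half turn about z gives the same grasp; the last joint's range is limited). The gripper opens to 85 mm and grips with 20 to 120 N. Pads are 22 mm wide; open, the fingers measure 114 mm over their backs; the gripper's body (76 mm by 85 mm) begins 54 mm behind the grasp point. The pads swing forward as they close: fully open they stand 13 mm farther back than shut.
Start: joints at [1.249, 0.264, 1.604, -0, 1.274, -0.037], TCP at [0.19, 0.648, 0.231] pointing down, gripper open.
Joint ranges: [-2.63, 2.63], [-0.94, 2.18], [0.31, 2.57], [-1.31, 4.45], [0, 2.66], [-2.55, 2.55]. Speed limits (rad/s): [2.57, 2.57, 3.14, 3.14, 3.14, 3.14].

INTERFACE

Orientations are given as a rotation vector (axis times angle).
In Python, from workcell import bot gives the robot as it stands.
- The arm moves only by the tool drive_tool, never from a script. Its argument "deltas" is a list of rows, each an object with "hand": the opening, from 0 (shut) to 1 (fully open); "offset": the shift along the world's x, y, z in cm, a list of three; "angular": the turn, a rotation vector about the world's x, y, z in degrees, a list of three. A call has 1 to 8 rows; each row is the pose to reach, as a shift and turn from the pose commanded when the call began; what a row does not reach only later rows make up. A row lasts 1/8 s, in which the tool goes at most 62.5 mm and 10.7 degrees, less where a joint would pass 70% of its speed; a pose out of reach is approached as far as the arm can. A call with a gripper value outside its range is refused whole. The fingers move at their own pace and stop on an object; "force" is the grip in N (left out, the last holds). Time passes only in rows, so rows that repeat a pose let the fingers close. It gives the time, the measured TCP pose, the force and the opening at its end, in the units of the state.
- bot.read_state(): the state, without advancing time (a new reading comes with each control period).
- bot.read_camera(name): name is "side" or "top" or "wrist"; returns a dict with "frame" (384x512x3 uint8, blue, green, red), "mtx" (3x3 intrinsics, pixels), "R" (3x3) and "t" (3): a world point X has camera coordinates R X + t. Camera axes: x right, y down, z forward; pixel columns grow to the right and rows downward; lengths in m; the calibration is good to about 2 mm. A picture is of the moment at which its call begins. There is no depth.
- bot.finish_job(): hands the job in, once; it reports no verdict.
The state is a dict: "time": time; "q": joint angles; "joint_vel": joint speeds; "joint_torque": joint torques, N m; "tool_pos": TCP position; "tcp_rot": TCP orientation; "wrist_force": force on the tool from outside, world axes, zero at the start; "torque": the same for the moment, N m; "width": opening from 0.0 (shut) to 1.0 (fully open).
Only numpy, scipy, OpenCV 4.12 (cv2) and the standard library are available. Lean on these libraries where they do the work, as an engineer would, in place of code of your own. Each camera call takes 0.05 s, during which the arm holds its last target. There are 200 camera calls.

TASK

Slide the tray with the loaf tin from the loading stand across the gap onto the bench scale, keeping it level: hold its rear down so that its front does not sag into the gap, and do not lift it over. Push it in between the guides until it meets the sprung end stop, press gently until the stop gives by about two millimetres, without ramming it, then let go and leave the tray resting against it. Leave the tin as it stands in the tray and disturb nothing else on the table.

Things in the scene. Friction and masses are not known exactly. Their poses are not given: they have to be found in the camera images.
- stand: fixed steel loading stand, a flat top 220 mm long (its x) and 200 mm wide (its y), top face 60 mm above the table. Origin: on the table under the centre of the top. Its +x axis points across the gap towards the scale. No rims.
- scale: fixed bench scale; its steel top plate is 240 mm (its x) by 190 mm (its y), 60 mm above the table like the stand's. Origin: on the table under the plate's centre; +x points away from the stand, to the end stop. Guides 16 mm high, 150 mm apart inside, run from x = -92 to +92 mm and flare to 161 mm apart at x = -120 mm. It may be 8 mm off the stand's centre line and turned 0.03 rad from it.
- scale_edge (a point): middle of the scale plate's edge facing the stand, on its top (x = -120 mm in the scale's frame), 105 to 120 mm from the stand's edge. In front of it a lip slopes down 7 mm over 21 mm.
- stop: end stop: fixed dark bracket 84 mm high, 70 mm wide; origin at its foot, 160 mm along +x from the scale's origin. A rod carries a rubber pad (40 mm wide, 14 mm high, middle 69 mm above the table) that meets the tray's front wall. The rod's length is unknown: the pad's face stands 34 to 74 mm from the bracket's origin, towards the stand. Sprung: 4 N per mm, 6 mm at most, then hard.
- tray: loose aluminium tray on the stand, 200 mm (its x) by 140 mm (its y), walls 18 mm high, 3 mm thick, floor 4 mm, about 0.3 kg. Origin: centre of its underside; +x is its front, towards the scale. An upright lip stands in the middle of its rear edge. With the tin it is front-heavy: it tips over the stand's edge before its front reaches the scale unless its rear is held down.
- tray_lip (a point): centre of the tray's rear lip, a flat upright bar to push or hold the tray by: 90 mm wide (y), 10 mm thick (x), its top 34 mm above the tray's underside. The point is 17 mm above the underside, 95 mm behind the tray's middle; axes as the tray's. Sliding the loaded tray takes about 4 to 9 N.
- tray_front (a point): middle of the tray's lower front edge, on the underside, 100 mm ahead of the tray's middle
- tray_rear (a point): middle of the tray's lower rear edge, on the underside, 100 mm behind the tray's middle
- tin: loose dark lidded loaf tin, 78 mm (x) by 114 mm (y) by 64 mm high, about 0.55 kg, standing in the front half of the tray, its middle 46 to 54 mm ahead of the tray's middle. Origin: centre of its underside. It rides along.
- ramekin: white ceramic ramekin, 72 mm across, 42 mm high, on the table in the gap between stand and scale; not part of the job
- jar: lidded glass jar, 76 mm across, 100 mm high, beyond the stand; not part of the job
- can: white canister, 60 mm across, 85 mm high, beyond the stand; not part of the job
- scraper: steel dough scraper lying flat, 150 mm wide; not part of the job
- bowl: steel bowl, 150 mm across, 70 mm high; not part of the job
- brush: pastry brush lying flat, 200 mm long; not part of the job
Mind the look-alikes: they are no part of the job. Of the things like the tray, leave any that is purple; of the rest the larger one is meant. Leave any yellow look-alike of the tin alone.

How it is judged:
On the way, in this order (a step that is already met when the one before it is completed fails the run):
1. the tray bridges the gap: its front lies on the scale while its rear is still on the stand (x of tray_front in the frame of scale above -0.115 m and x of tray_rear in the frame of stand below 0.105 m), for 0.1 s.
2. the tray lies between the guides and presses the end stop with at least 4 N (contact force between tray and stop above 4 N and x of tray_front in the frame of scale above 0.08 m), for 0.2 s.
At the end, for the whole second after the job is handed in: The tray rests flat (ends within 3 mm of plate height) and still on the scale, within 8 mm of its centre line and 0.08 rad of square, its front against the stop (over 0.3 N), 80 mm or more past the scale centre; the tin stands in its front half (middle over 20 mm ahead of the tray middle) (x of tray_front in the frame of scale above 0.08 m and contact force between tray and stop above 0.3 N and y of tray in the frame of scale between -0.008 and 0.008 m and angle between the x axis of tray and the x axis of scale, either way round below 0.08 rad and height (world z) of tray_front between 0.057 and 0.063 m and height (world z) of tray_rear between 0.057 and 0.063 m and linear speed of each of tray, tin below 0.01 m/s and x of tin in the frame of tray above 0.02 m and angle between tin's own z axis and vertical below 0.05 rad); the robot touches nothing.
It fails at once if an end of the tray sags more than 6 mm below the level of the two tops (height (world z) of any of tray_front, tray_rear below 0.054 m).
It fails at once if the tray is lifted: an end rises more than 15 mm above the tops (height (world z) of any of tray_front, tray_rear above 0.075 m).
It fails at once if the end stop is rammed (more than 18 N) (contact force between tray and stop above 18 N).
It fails at once if the tin tips over or is shifted back in the tray (angle between tin's own z axis and vertical above 0.3 rad or x of tin in the frame of tray below 0.02 m).
It fails at once if another thing on the table is shifted by more than 20 mm (distance of any of ramekin, jar, can, scraper, bowl, brush from where it was at the start of the episode above 0.02 m).
It also fails if it takes over 58 s, if anything falls off the work surface, if the arm or the gripper's body presses on something with over 40 N, if the wrist force passes 120 N, or if a joint passes its speed limit or range.

## Working session

There is one attempt and no reset: what is moved stays moved. The work goes in short steps, Python scripts to look and compute and a tool call to move; the robot and the scene stay as the last step left them, time stands still between calls to the robot, and variables do not carry over. Pictures are saved under pics/ and viewed, about 8 in all and at most 12, crops included, and the job is handed in when it is done.

Besides the shell and the picture viewer there is one more tool, called after "Request:" as a command line: name --argument value ..., lists and objects as JSON in quotes. drive_tool: Moves the arm, as the interface text tells. Its arguments: {"type":"object","properties":{"deltas":{"type":"array"},"force":{"type":"number"}},"required":["deltas"]}

```bash
mkdir -p pics; ls; cat > h.py <<'E'
from workcell import bot
import numpy as np, cv2
def cap(n,f):
    c=bot.read_camera(n); cv2.imwrite('pics/'+f+'.png',c['frame']); np.savez('pics/'+f,**{k:np.array(c[k]) for k in('frame','mtx','R','t')}); return c
def load(f): return np.load('pics/'+f+'.npz')
def ray(c,px,z):
    px=np.atleast_2d(np.array(px,float)); d=np.c_[px,np.ones(len(px))]@np.linalg.inv(c['mtx']).T@c['R']
    o=-c['R'].T@c['t']; return o+d*((z-o[2])/d[:,2])[:,None]
def proj(c,X):
    p=(np.atleast_2d(X)@c['R'].T+c['t'])@c['mtx'].T; return p[:,:2]/p[:,2:]
E
python3 - <<'E'
from h import *
for n in('top','side'): 
    c=cap(n,n+'0'); print(n,-c['R'].T@c['t'],c['R'][2])
a=load('top0')['frame'];b=load('side0')['frame']
cv2.imwrite('pics/t0.png',cv2.resize(a,(800,600),interpolation=cv2.INTER_CUBIC));cv2.imwrite('pics/s0.png',cv2.resize(b,(800,600),interpolation=cv2.INTER_CUBIC))
print(bot.read_state())
E
```

```text
pics
top [0.27478663 0.01003514 1.42610255] [ 0.16547779  0.0042526  -0.98620435]
side [ 0.09452951 -0.82280884  0.63551984] [ 0.3967515   0.7521055  -0.52623718]
{'time': 0.1, 'q': array([ 1.24907913e+00,  2.64699733e-01,  1.60527434e+00, -2.39585396e-08,
        1.27374020e+00, -3.68951723e-02]), 'joint_vel': array([ 1.60906345e-04, -3.26335241e-03, -3.43092947e-03,  8.49533834e-04,
       -6.88983976e-05, -7.10731089e-04]), 'joint_torque': array([-3.37859490e-05, -5.16705465e+01, -3.68592417e+01, -9.61930141e-05,
        6.43259555e-03, -1.45937611e-05]), 'tool_pos': array([0.18944558, 0.64714851, 0.23005185]), 'tcp_rot': array([-0.4458327 , -3.10941307,  0.00327882]), 'wrist_force': array([-0.6580999 ,  1.18496287, -0.12252641]), 'torque': array([-0.01742171, -0.0449367 ,  0.01515922]), 'width': 1.0025582881649324}
```

View pics/t0.png

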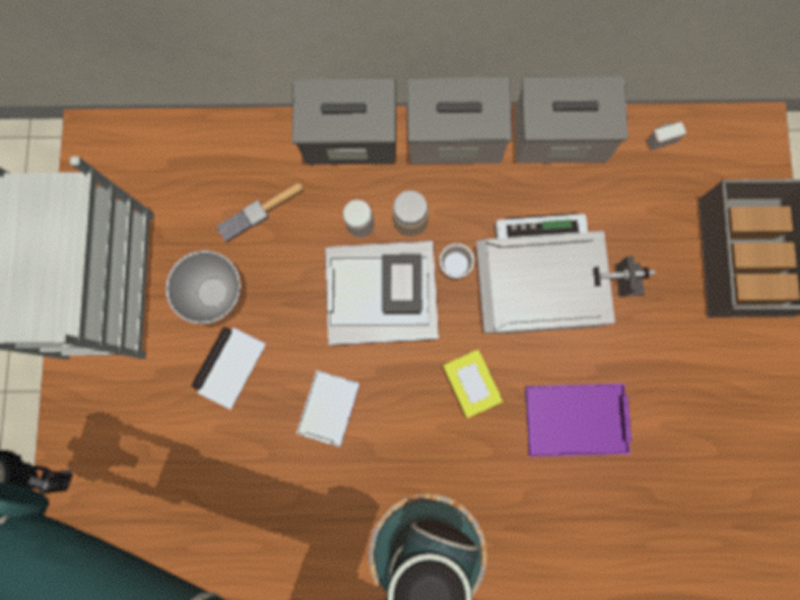

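View pics/s0.png

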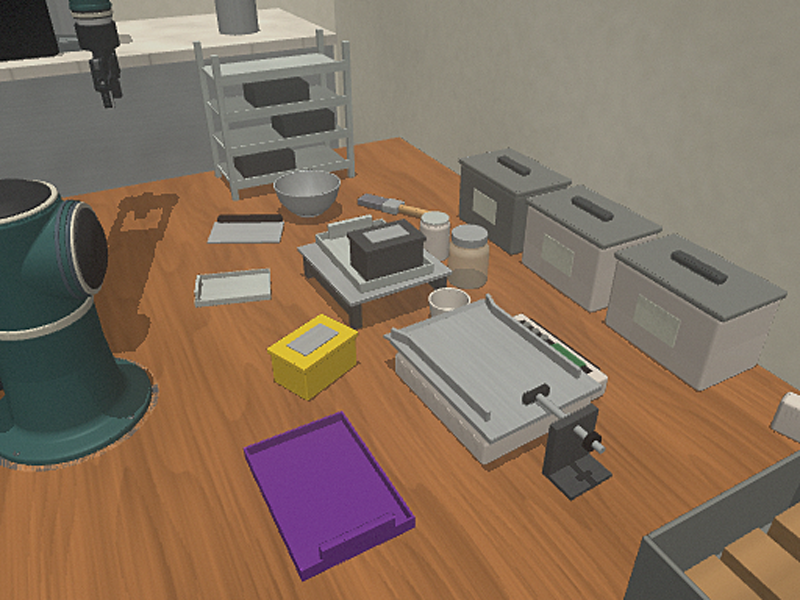

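The top view shows the stand at (326–438, 243–342) in the 800x600 picture. On it is the aluminium tray, with its rear lip on the left at about (332,290) and the dark tin at (402,283). The scale is at (478–613, 232–332), and the stop pad is at (597,276). The side view agrees. Next I'll zoom in to get accurate edges.

```bash
python3 - <<'E'
from h import *
c=load('top0');print(c['R'],c['mtx'])
f=c['frame'][140:225,200:424]; f=cv2.resize(f,None,fx=3.5,fy=3.5,interpolation=cv2.INTER_CUBIC)
f=cv2.convertScaleAbs(f,alpha=1.3,beta=-60)
cv2.imwrite('pics/z0.png',f)
# colour: low-saturation mask -> plates
hsv=cv2.cvtColor(c['frame'],cv2.COLOR_BGR2HSV)
m=((hsv[...,1]<60)).astype(np.uint8)*255
cs,_=cv2.findContours(m,cv2.RETR_EXTERNAL,cv2.CHAIN_APPROX_SIMPLE)
for k in cs:
    x,y,w,h=cv2.boundingRect(k)
    if cv2.contourArea(k)>500 and 200<x<420 and y>125:
        print((x,y,w,h),cv2.contourArea(k),cv2.approxPolyDP(k,3,True)[:,0].tolist())
E
```

```text
[[-0.0071474  -0.99995927 -0.0055112 ]
 [-0.98618762  0.00796078 -0.16544065]
 [ 0.16547779  0.0042526  -0.98620435]] [[439.11096751   0.         266.31320007]
 [  0.         439.11096751 191.09146118]
 [  0.           0.           1.        ]]
(237, 318, 73, 66) 3726.5 [[298, 327], [283, 318], [253, 326], [240, 338], [237, 359], [247, 383], [301, 383], [309, 363], [307, 342]]
(208, 154, 73, 67) 4272.5 [[276, 154], [209, 158], [210, 219], [279, 216]]
(305, 137, 114, 76) 5890.0 [[418, 173], [410, 173], [401, 165], [390, 175], [386, 149], [377, 148], [373, 137], [320, 140], [318, 151], [305, 155], [310, 211], [392, 206], [390, 178], [397, 179], [397, 187], [408, 188], [409, 178]]
```

View pics/z0.png

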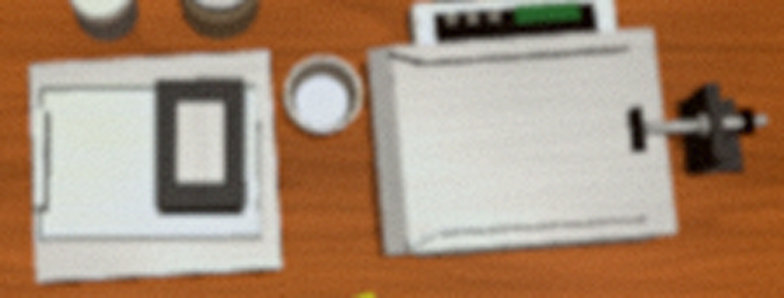

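The zoom shows these points, as u,v in the crop at 3.5x:
- Stand corners: (29,65), (268,50), (283,268), (38,281).
- Scale plate: near edge about (388,48)–(408,250), far edge (654,28)–(677,233).
- Pad face: about (631,130).
- Tray: corners about (40,88), (262,80), (262,237), (42,238), lip about (42,112–210).

```bash
python3 - <<'E'
from h import *
c=load('top0'); np.set_printoptions(precision=4,suppress=True)
P=lambda uv,z: ray(c,np.array(uv)/3.5+[200,140]-0.36,z)[:,:2]
def rect(n,uv,z):
    p=P(uv,z); e=np.linalg.norm(np.roll(p,-1,0)-p,axis=1); ctr=p.mean(0)
    ax=(p[1]+p[2]-p[0]-p[3]); print(n,'c',ctr,'edges',e,'dir',ax/np.linalg.norm(ax),np.arctan2(ax[1],ax[0])+np.pi/2); return ctr
rect('stand',[(29,65),(268,50),(283,268),(38,281)],.06)
rect('scale',[(388,48),(654,28),(677,233),(408,250)],.06)
rect('trayrim',[(41,88),(262,82),(262,238),(42,238)],.078)
rect('tin',[(156,80),(244,80),(244,213),(158,213)],.128)
print('pad',P([(631,108),(633,150),(645,108),(645,150)],.076))
print('lip',P([(38,112),(38,210),(48,112),(48,210)],.094))
# sharper: tray edges in grey profile
g=cv2.cvtColor(c['frame'],cv2.COLOR_BGR2GRAY).astype(int)
print(g[160:212:4,208:218]); print(g[160:210:6,266:284])
print('guides',P([(430,62),(628,47),(440,233),(648,217)],.076))
E
```

```text
stand c [0.5187 0.0871] edges [0.2188 0.2006 0.2189 0.1983] dir [ 0.0507 -0.9987] 0.05069340552901602
scale c [ 0.5399 -0.2542] edges [0.2443 0.1895 0.2413 0.1864] dir [ 0.0621 -0.9981] 0.062162400915858784
trayrim c [0.519  0.0885] edges [0.1988 0.1413 0.1946 0.1359] dir [ 0.0059 -1.    ] 0.005907160207964557
tin c [0.5225 0.0437] edges [0.0762 0.1164 0.0734 0.1164] dir [-0.0082 -1.    ] -0.008202802086409111
pad [[ 0.564  -0.3411]
 [ 0.5257 -0.341 ]
 [ 0.5639 -0.3536]
 [ 0.5256 -0.3517]]
lip [[0.5609 0.1884]
 [0.4731 0.1872]
 [0.5608 0.1796]
 [0.473  0.1785]]
[[162 189 197 196 198 197 198 197 197 196]
 [153 190 200 190 181 179 179 180 181 181]
 [153 188 189 175 189 209 217 215 217 215]
 [155 192 210 210 193 172 194 213 216 213]
 [162 194 214 212 186 155 180 209 216 215]
 [136 170 204 208 183 154 180 208 218 218]
 [136 167 205 206 173 149 185 209 216 217]
 [124 156 202 210 184 157 183 210 217 216]
 [127 159 202 209 185 170 197 213 217 215]
 [128 164 205 209 183 168 196 217 216 217]
 [126 141 160 151 165 186 205 218 217 216]
 [133 163 182 184 206 219 216 216 218 214]
 [128 156 178 174 174 179 183 181 178 179]]
[[198 200 199 202 202 202 200 205 205 204 183 143 117 119 119 122 137 157]
 [ 92  94  97 129 173 202 203 206 207 207 199 170 136 117 128 154 158 144]
 [ 89  91  95 129 178 208 214 205 210 212 206 188 145 119 113 113 135 172]
 [ 88  93 101 128 178 210 208 189 188 202 207 194 150 125 119 120 122 118]
 [ 97  94  99 134 179 207 206 191 191 202 211 205 182 142 119 118 118 117]
 [ 94  95 101 131 183 209 209 195 192 205 208 207 187 139 110 114 112 118]
 [ 98  97  95 121 163 205 212 199 194 205 209 212 196 160 133 124 126 126]
 [207 206 210 212 217 218 217 211 206 206 207 211 206 191 153 130 131 129]
 [184 185 185 183 182 180 181 185 190 204 209 210 206 190 144 121 121 124]]
guides [[ 0.6079 -0.1622]
 [ 0.6202 -0.3412]
 [ 0.4524 -0.1667]
 [ 0.4652 -0.3512]]
```

Sizes check out: stand 219x200, tin 75x116, tray about 197x139, gap about 111 mm, pad face about 87 mm past the scale's centre. I'll move above the lip in two legs that clear the shelf rack.

Request:
drive_tool --deltas '[{"hand": 1, "offset": [2, -5, 0], "angular": [0, 0, 4]}, {"hand": 1, "offset": [4, -10, 0], "angular": [0, 0, 8]}, {"hand": 1, "offset": [6, -15, 0], "angular": [0, 0, 12]}, {"hand": 1, "offset": [8, -20, 0], "angular": [0, 0, 16.8]}, {"hand": 1, "offset": [12, -25, 0], "angular": [0, 0, 16.8]}, {"hand": 1, "offset": [16, -30, 0], "angular": [0, 0, 16.8]}, {"hand": 1, "offset": [20, -35, 0], "angular": [0, 0, 16.8]}, {"hand": 1, "offset": [24, -38, 0], "angular": [0, 0, 16.8]}]' --force 60

```text
time: 1.1
tool_pos: [0.4301, 0.2656, 0.2311]
tcp_rot: [0.012, -3.141, 0.0]
wrist_force: [0.4, 0.0, -0.1]
width: 0.999
```

Request:
drive_tool --deltas '[{"hand": 1, "offset": [4, -4, 0], "angular": [0, 0, 0]}, {"hand": 1, "offset": [8.7, -8.4, 0], "angular": [0, 0, 0]}, {"hand": 1, "offset": [8.7, -8.4, -3], "angular": [0, 0, 0]}, {"hand": 1, "offset": [8.7, -8.4, -6], "angular": [0, 0, 0]}, {"hand": 1, "offset": [8.7, -8.4, -6], "angular": [0, 0, 0]}, {"hand": 1, "offset": [8.7, -8.4, -6], "angular": [0, 0, 0]}]'

```text
time: 1.85
tool_pos: [0.5169, 0.1841, 0.172]
tcp_rot: [-0.014, 3.141, 0.0]
wrist_force: [-0.2, -0.9, 0.5]
width: 1.002
```

```bash
python3 - <<'E'
from h import *
from scipy.spatial.transform import Rotation as R
s=bot.read_state(); M=R.from_rotvec(s['tcp_rot']).as_matrix(); print(s['time'],s['tool_pos'],M.round(4),s['wrist_force'])
c=cap('wrist','w1'); cv2.imwrite('pics/w1b.png',cv2.resize(c['frame'],(800,600)))
print(-c['R'].T@c['t'])
E
```

```text
1.85 [0.51689067 0.18408265 0.17199646] [[-1.0e+00 -8.8e-03  6.0e-04]
 [-8.8e-03  1.0e+00  2.0e-04]
 [-6.0e-04  2.0e-04 -1.0e+00]] [-0.20384391 -0.86555713  0.45883715]
[0.44137815 0.18317778 0.31376005]
```

View pics/w1b.png

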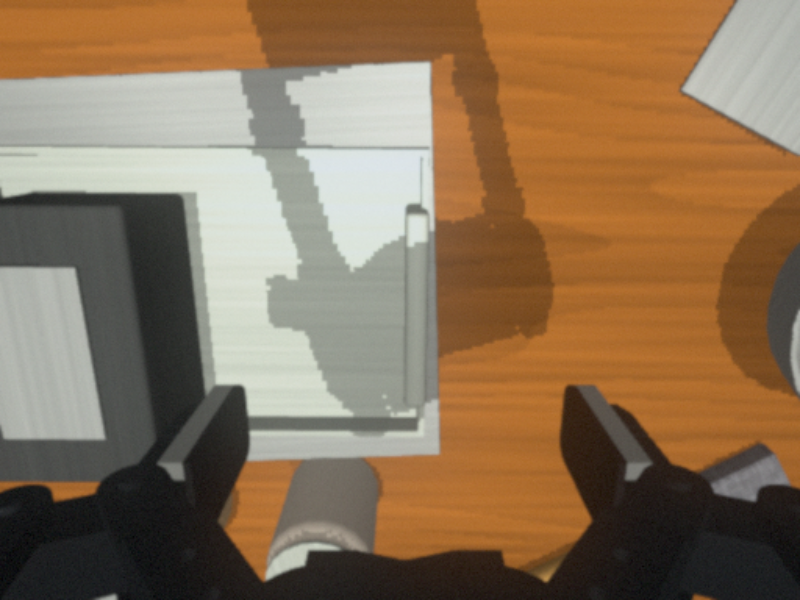

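The wrist view shows the lip top at (406–428, 212–405), between the open fingers at (205,430) and (605,430). The tin is clear on the left.

```bash
python3 - <<'E'
from h import *
c=load('w1'); s=.64
print(ray(c,np.array([(407,212),(428,212),(404,405),(424,405)])*s,.094).round(4))
print('tray edge',ray(c,np.array([(20,148),(425,147)])*s,.078).round(4))
E
```

```text
[[0.475  0.1846 0.094 ]
 [0.4749 0.1932 0.094 ]
 [0.5637 0.1841 0.094 ]
 [0.5636 0.1933 0.094 ]]
tray edge [[0.4516 0.0197 0.078 ]
 [0.4497 0.1921 0.078 ]]
```

The wrist puts the lip centre at (0.519, 0.188), against (0.517, 0.184) from the top view. That's a difference of about 4 mm, and the jaws can centre themselves over it. I'll descend and grip.

Request:
drive_tool --deltas '[{"hand": 1, "offset": [0.1, 0.25, -3], "angular": [0, 0, 0]}, {"hand": 1, "offset": [0.1, 0.25, -6], "angular": [0, 0, 0]}, {"hand": 1, "offset": [0.1, 0.25, -8.5], "angular": [0, 0, 0]}, {"hand": 1, "offset": [0.1, 0.25, -10], "angular": [0, 0, 0]}, {"hand": 1, "offset": [0.1, 0.25, -10.2], "angular": [0, 0, 0]}, {"hand": 1, "offset": [0.1, 0.25, -10.2], "angular": [0, 0, 0]}]'

```text
time: 2.65
tool_pos: [0.5186, 0.1867, 0.0704]
tcp_rot: [-0.014, 3.14, 0.001]
wrist_force: [-1.1, 0.4, 0.1]
width: 0.998
```

Request:
drive_tool --deltas '[{"hand": 0.6, "offset": [0, 0, 0], "angular": [0, 0, 0]}, {"hand": 0.4, "offset": [0, 0, 0], "angular": [0, 0, 0]}, {"hand": 0.25, "offset": [0, 0, 0], "angular": [0, 0, 0]}, {"hand": 0.2, "offset": [0, 0, 0], "angular": [0, 0, 0]}, {"hand": 0.15, "offset": [0, 0, 0], "angular": [0, 0, 0]}, {"hand": 0.05, "offset": [0, 0, 0], "angular": [0, 0, 0]}, {"hand": 0, "offset": [0, 0, 0], "angular": [0, 0, 0]}, {"hand": 0, "offset": [0, 0, 0], "angular": [0, 0, 0]}]' --force 80

```text
time: 3.65
tool_pos: [0.5179, 0.1872, 0.0697]
tcp_rot: [-0.012, 3.141, 0.002]
wrist_force: [-2.5, 4.9, 3.4]
width: 0.1
```

Request:
drive_tool --deltas '[{"hand": 0, "offset": [0, 0, 0], "angular": [0, 0, 0]}, {"hand": 0, "offset": [0, 0, 0], "angular": [0, 0, 0]}, {"hand": 0, "offset": [0, 0, 0], "angular": [0, 0, 0]}]'

```text
time: 4.03
tool_pos: [0.5178, 0.1872, 0.0697]
tcp_rot: [-0.012, 3.141, 0.002]
wrist_force: [-0.9, 6.1, 3.0]
width: 0.1
```

Gripped: the opening stops at 0.10, which is about the 10 mm lip. I'll slide 7 cm while turning to the scale's heading.

Request:
drive_tool --deltas '[{"hand": 0, "offset": [0, -0.5, -0.05], "angular": [0, 0, 0]}, {"hand": 0, "offset": [0, -1.5, -0.05], "angular": [0, 0, 0.5]}, {"hand": 0, "offset": [0, -2.7, -0.05], "angular": [0, 0, 1]}, {"hand": 0, "offset": [0, -3.9, -0.05], "angular": [0, 0, 1.6]}, {"hand": 0, "offset": [0, -5.1, -0.05], "angular": [0, 0, 2.2]}, {"hand": 0, "offset": [0, -6.2, -0.05], "angular": [0, 0, 2.8]}, {"hand": 0, "offset": [0, -7, -0.05], "angular": [0, 0, 3.2]}, {"hand": 0, "offset": [0, -7, -0.05], "angular": [0, 0, 3.2]}]'

```text
time: 5.03
tool_pos: [0.5185, 0.1166, 0.0697]
tcp_rot: [-0.1, 3.138, 0.001]
wrist_force: [-0.9, 4.5, 5.6]
width: 0.096
```

```bash
python3 - <<'E'
from h import *
from scipy.spatial.transform import Rotation as R
a=cap('top','top2');b=cap('side','side2')
s=bot.read_state(); M=R.from_rotvec(s['tcp_rot']).as_matrix(); print(s['time'],s['tool_pos'],'yaw',-np.arctan2(M[0,1],M[1,1]),s['wrist_force'],s['torque'])
f=cv2.resize(a['frame'][135:225,200:424],None,fx=3.5,fy=3.5,interpolation=cv2.INTER_CUBIC)
g=cv2.resize(b['frame'][120:290,180:420],None,fx=3.27,fy=3.27,interpolation=cv2.INTER_CUBIC)[200-190:,:784]
g=g[:285]
f=cv2.convertScaleAbs(f,alpha=1.3,beta=-60)
cv2.imwrite('pics/v2.png',np.vstack([f,g[:,:784]])[:600]); print(f.shape,g.shape)
E
```

```text
5.125 [0.51848035 0.1165801  0.06971918] yaw 0.06428550306635222 [-0.73578096  3.71361272  6.18582815] [ 0.50984248  0.24587778 -0.08222283]
(315, 784, 3) (285, 784, 3)
```

View pics/v2.png

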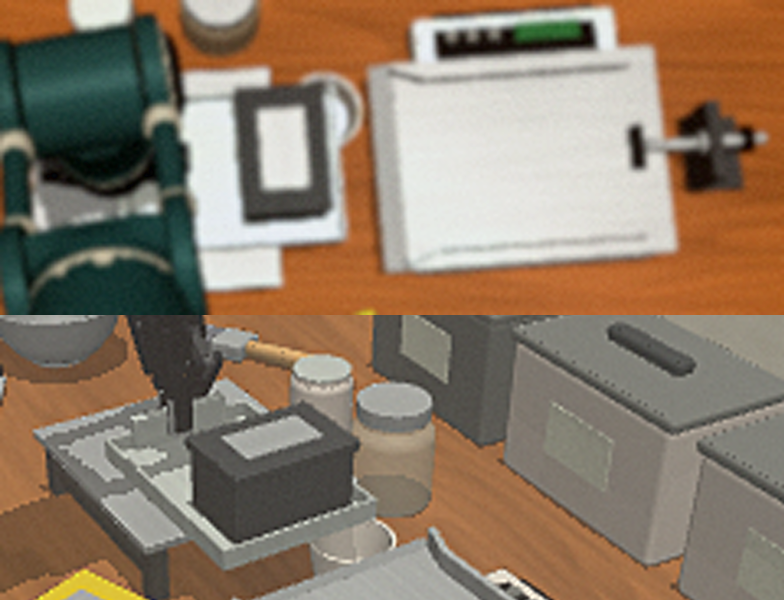

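The tray is level and turned square. In the top crop its front near corner is at (345,240) and the tin at (238–330, 85–220). The side view shows no sag. Now I'll check lateral alignment in the same image.

```bash
python3 - <<'E'
from h import *
np.set_printoptions(precision=4,suppress=True)
c=load('top2');P=lambda uv,z: ray(c,np.array(uv)/3.5+[200,135]-0.36,z)[:,:2]
print('tray near side',P([(345,240),(205,247)],.078))
y=.0643;d=np.array([np.sin(y),-np.cos(y)]);n=np.array([-np.cos(y),-np.sin(y)])
lip=np.array([.5185,.1166]); print('pred corner',lip+.195*d+.07*n, 'front mid',lip+.195*d)
print('centreline x at lip y', .539+.065*(-.254-.1166))
# plate long edges and guide edges, subpixel by column gradient
g=cv2.cvtColor(c['frame'],cv2.COLOR_BGR2GRAY).astype(float)
# plate edges -> saturation
sat=cv2.cvtColor(c['frame'],cv2.COLOR_BGR2HSV)[...,1].astype(float)
pts=[]
for u in range(325,388,4):
    col=sat[195:220,u]; i=np.argmax(col>110); pts.append((u,195+i-1+(110-col[i-1])/(col[i]-col[i-1])))
L=ray(c,pts,.06)[:,:2]; k=np.polyfit(L[:,1],L[:,0],1); print('near plate edge slope',-k[0],'x at y=-.254',np.polyval(k,-.254),'-> centre',np.polyval(k,-.254)+.095*np.hypot(1,k[0]))
pts=[]
for v in range(155,200,3):
    row=sat[v,376:400]; i=np.argmax(row>110); 
    if i>0 and (v<165 or v>190): pts.append((376+i-1+(110-row[i-1])/(row[i]-row[i-1]),v))
L=ray(c,pts,.06)[:,:2]; k=np.polyfit(L[:,0],L[:,1],1); print('far edge slope',k[0],'y at x=.54',np.polyval(k,.546))
E
```

```text
tray near side [[ 0.4621 -0.0827]
 [ 0.4569  0.0413]]
pred corner [ 0.4612 -0.0825] front mid [ 0.531 -0.078]
centreline x at lip y 0.514911
near plate edge slope 0.06722213368130028 x at y=-.254 0.4381730644077132 -> centre 0.5333874661948977
far edge slope 0.0643623859168471 y at x=.54 -0.3777516766495814
```

Prediction and image agree to 1 mm. I'll slide on to just short of the scale edge and check for sag.

Request:
drive_tool --deltas '[{"hand": 0, "offset": [0, -0.6, -0.1], "angular": [0, 0, 0]}, {"hand": 0, "offset": [0, -1.4, -0.1], "angular": [0, 0, 0]}, {"hand": 0, "offset": [0, -2.2, -0.1], "angular": [0, 0, 0]}, {"hand": 0, "offset": [0, -3, -0.1], "angular": [0, 0, 0]}, {"hand": 0, "offset": [0, -3.6, -0.1], "angular": [0, 0, 0]}, {"hand": 0, "offset": [0, -4, -0.1], "angular": [0, 0, 0]}, {"hand": 0, "offset": [0, -4, -0.1], "angular": [0, 0, 0]}]'

```text
time: 6.0
tool_pos: [0.5196, 0.0779, 0.0697]
tcp_rot: [-0.1, 3.136, 0.004]
wrist_force: [0.0, 8.8, 8.3]
width: 0.099
```

```bash
python3 - <<'E'
from h import *
from scipy.spatial.transform import Rotation as R
a=cap('top','top3');b=cap('side','side3')
s=bot.read_state(); M=R.from_rotvec(s['tcp_rot']).as_matrix(); print(s['time'],s['tool_pos'],M.round(4),'yaw',-np.arctan2(M[0,1],M[1,1]),s['wrist_force'],s['torque'])
f=cv2.resize(a['frame'][150:215,200:424],None,fx=3.5,fy=3.5,interpolation=cv2.INTER_CUBIC)
g=cv2.resize(b['frame'][170:250,220:400],None,fx=4.355,fy=4.355,interpolation=cv2.INTER_CUBIC)
f=cv2.convertScaleAbs(f,alpha=1.3,beta=-60)
print(f.shape,g.shape); cv2.imwrite('pics/v3.png',np.vstack([f,cv2.resize(g,(784,348))]))
# predict side px for level tray front corners
y=.0643;d=np.array([np.sin(y),-np.cos(y)]);n=np.array([-np.cos(y),-np.sin(y)]);p=s['tool_pos'][:2]+.195*d
for sg in(1,-1):
  for z in(.060,.078):
    print(sg,z,(proj(b,[*(p+sg*.07*n),z])-[220,170])*4.355+[0,f.shape[0]])
E
```

```text
6.1 [0.51960936 0.07794414 0.06969595] [[-0.9979 -0.0639  0.0039]
 [-0.0639  0.998   0.0026]
 [-0.0041  0.0023 -1.    ]] yaw 0.06399331637150653 [-0.0649058   8.46054311  8.73718922] [ 1.20642127  0.17720262 -0.0205335 ]
(228, 784, 3) (348, 784, 3)
1 0.06 [[151.17795608 397.91579101]]
1 0.078 [[151.05191929 370.9458364 ]]
-1 0.06 [[356.42775999 323.11859032]]
-1 0.078 [[358.19833992 297.09006465]]
```

View pics/v3.png

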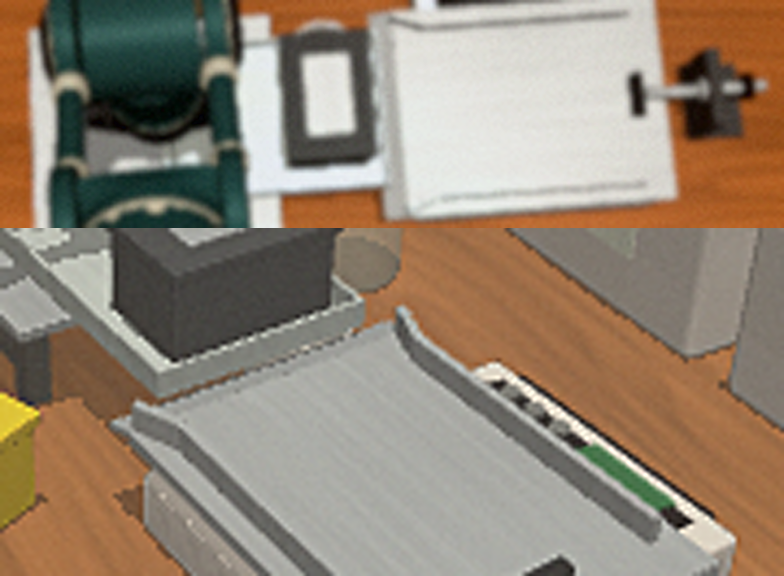

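The side view shows the tray's front level, with its bottom corners at (162,396) and (365,318) and the scale edge just ahead. The guide ends' tops are at about (136,403) and (404,308). I'll compare the lateral midpoints in this same view.

```bash
python3 - <<'E'
from h import *
np.set_printoptions(precision=4,suppress=True)
b=load('side3');S=lambda uv,z: ray(b,(np.array(uv)-[0,228])/4.355+[220,170],z)[:,:2]
a=load('top3');T=lambda uv,z: ray(a,np.array(uv)/3.5+[200,150]-.36,z)[:,:2]
y=.065;d=np.array([np.sin(y),-np.cos(y)]);n=np.array([np.cos(y),np.sin(y)])
def rep(nm,p):
    print(nm,'along',p@d,'lat',p@n,'mid',(p@n).mean())
rep('tray side',S([(162,396),(365,316)],.06))
rep('tray side rim',S([(160,373),(363,295)],.078))
rep('guide ends side',S([(136,404),(404,309)],.076))
rep('straight guides side (inner top)',S([(330,574),(656,530)],.076))
rep('tray near corner top',T([(383,187)],.078))
rep('tray near side',T([(250,193)],.078))
rep('top guide end',T([(391,13)],.076));rep('top lower guide end',T([(413,218)],.076))
print('tcp lat',np.array([.5196,.0779])@n, 'scale ctr',np.array([.539,-.258])@n,'pad',np.array([.5448,-.347])@n)
E
```

```text
tray side along [0.1525 0.1476] lat [0.4594 0.6023] mid 0.5308285552962819
tray side rim along [0.1551 0.1507] lat [0.4565 0.5971] mid 0.5268410726712052
guide ends side along [0.1701 0.1725] lat [0.4323 0.61  ] mid 0.5211590258075341
straight guides side (inner top) along [0.3321 0.3892] lat [0.4399 0.5914] mid 0.5156772742668838
tray near corner top along [0.1461] lat [0.4538] mid 0.4537763927597359
tray near side along [0.0283] lat [0.457] mid 0.4570067753151569
top guide end along [0.1675] lat [0.6116] mid 0.6115540123907516
top lower guide end along [0.1703] lat [0.4246] mid 0.424583255953762
tcp lat 0.5235626666168376 scale ctr 0.5211035697194575 pad 0.5211103942764552
```

The tray is about 4 mm to the +x side of the guides' centre line: both views give 0.525–0.527 against about 0.520. I'll correct that while moving onto the scale.

Request:
drive_tool --deltas '[{"hand": 0, "offset": [-0.1, -0.6, 0], "angular": [0, 0, 0]}, {"hand": 0, "offset": [-0.2, -1.3, 0], "angular": [0, 0, 0]}, {"hand": 0, "offset": [-0.25, -2, 0], "angular": [0, 0, 0]}, {"hand": 0, "offset": [-0.25, -2.7, 0], "angular": [0, 0, 0]}, {"hand": 0, "offset": [-0.2, -3.4, 0], "angular": [0, 0, 0]}, {"hand": 0, "offset": [-0.15, -4, 0], "angular": [0, 0, 0]}, {"hand": 0, "offset": [-0.15, -4, 0], "angular": [0, 0, 0]}, {"hand": 0, "offset": [-0.15, -4, 0], "angular": [0, 0, 0]}]'

```text
time: 7.1
tool_pos: [0.5178, 0.0378, 0.0697]
tcp_rot: [-0.101, 3.137, 0.003]
wrist_force: [-0.3, 8.4, 9.5]
width: 0.102
```

```bash
python3 - <<'E'
from h import *
from scipy.spatial.transform import Rotation as R
a=cap('top','top4');b=cap('side','side4')
s=bot.read_state(); M=R.from_rotvec(s['tcp_rot']).as_matrix(); print(s['time'],s['tool_pos'],'yaw',-np.arctan2(M[0,1],M[1,1]),s['wrist_force'],s['torque'])
f=cv2.resize(a['frame'][150:215,200:424],None,fx=3.5,fy=3.5,interpolation=cv2.INTER_CUBIC)
g=cv2.resize(b['frame'][170:250,220:400],None,fx=4.355,fy=4.355,interpolation=cv2.INTER_CUBIC)
f=cv2.convertScaleAbs(f,alpha=1.3,beta=-60)
cv2.imwrite('pics/v4.png',np.vstack([f,cv2.resize(g,(784,348))]))
E
```

```text
7.2 [0.51784652 0.03781337 0.06968456] yaw 0.0640945773662285 [-1.59274352  8.81596484  9.84042782] [1.21341876 0.2373054  0.02158044]
```

View pics/v4.png

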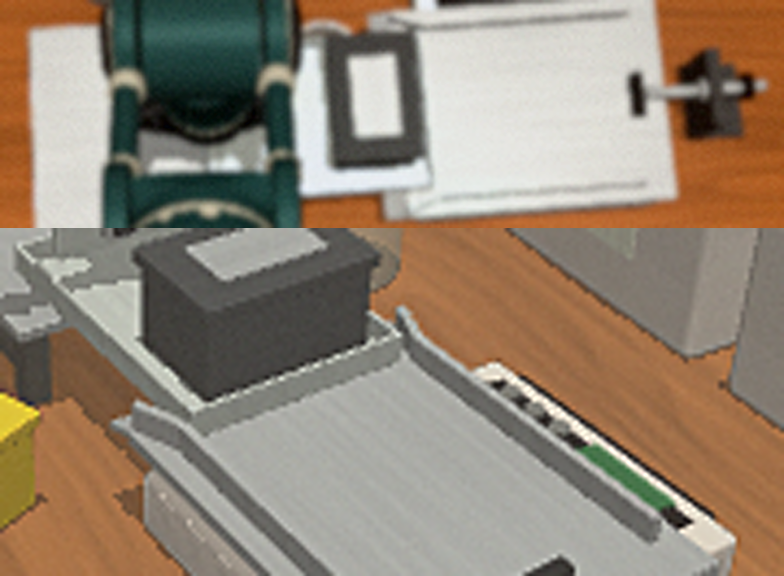

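The tray bridges the gap, level: its front bottom corners are at (205,432) and (403,356), between the guide mouths at about (185,442) and (405,340). I'll check the lateral margin once more.

```bash
python3 - <<'E'
from h import *
np.set_printoptions(precision=4,suppress=True)
b=load('side4');S=lambda uv,z: ray(b,(np.array(uv)-[0,228])/4.355+[220,170],z)[:,:2]
y=.065;d=np.array([np.sin(y),-np.cos(y)]);n=np.array([np.cos(y),np.sin(y)])
def rep(nm,p): print(nm,'along',p@d,'lat',p@n,'mid',(p@n).mean())
rep('tray bot',S([(205,432),(402,356)],.06))
rep('tray rim',S([(205,408),(400,336)],.078))
rep('near guide top inner',S([(190,440),(258,500),(333,574)],.076))
rep('far guide top inner',S([(432,352),(500,405),(656,528)],.076))
rep('far guide top end',S([(403,308)],.076))
g=cv2.resize(b['frame'][190:235,240:360],None,fx=6.6,fy=6.6,interpolation=cv2.INTER_CUBIC);cv2.imwrite('pics/v5.png',g)
E
```

```text
tray bot along [0.1923 0.1915] lat [0.4617 0.595 ] mid 0.5283131332814159
tray rim along [0.1947 0.1954] lat [0.4598 0.5889] mid 0.5243770027805674
near guide top inner along [0.2115 0.2699 0.3328] lat [0.4397 0.442  0.4411] mid 0.4409530548237837
far guide top inner along [0.2149 0.2723 0.3881] lat [0.596  0.5951 0.5925] mid 0.5945411956755396
far guide top end along [0.1714] lat [0.6102] mid 0.6101937346699058
```

View pics/v5.png

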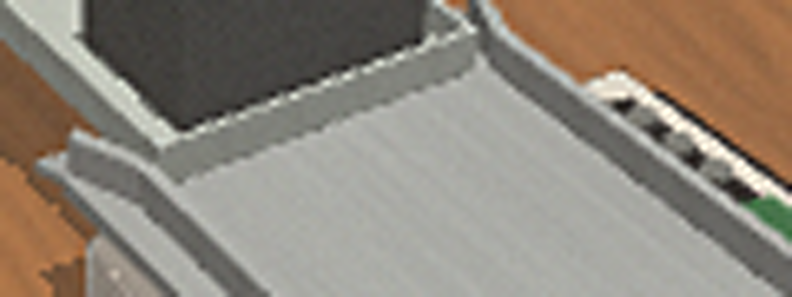

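In the close-up the far front corner nearly touches the far guide, at (475,65). The midpoints also say the tray is 4–6 mm too far to +x. I'll shift it −4 mm while edging forward, watching the lateral force.

Request:
drive_tool --deltas '[{"hand": 0, "offset": [-0.2, 0, 0], "angular": [0, 0, 0]}, {"hand": 0, "offset": [-0.4, -0.1, 0], "angular": [0, 0, 0]}, {"hand": 0, "offset": [-0.37, -0.5, 0], "angular": [0, 0, 0]}, {"hand": 0, "offset": [-0.34, -1, 0], "angular": [0, 0, 0]}, {"hand": 0, "offset": [-0.3, -1.5, 0], "angular": [0, 0, 0]}, {"hand": 0, "offset": [-0.27, -2, 0], "angular": [0, 0, 0]}, {"hand": 0, "offset": [-0.27, -2, 0], "angular": [0, 0, 0]}]'

```text
time: 8.07
tool_pos: [0.5152, 0.0179, 0.0697]
tcp_rot: [-0.1, 3.137, 0.004]
wrist_force: [-1.5, 9.6, 9.6]
width: 0.1
```

Request:
drive_tool --deltas '[{"hand": 0, "offset": [0.03, -0.5, 0], "angular": [0, 0, 0]}, {"hand": 0, "offset": [0.08, -1.2, 0], "angular": [0, 0, 0]}, {"hand": 0, "offset": [0.13, -2, 0], "angular": [0, 0, 0]}, {"hand": 0, "offset": [0.18, -2.8, 0], "angular": [0, 0, 0]}, {"hand": 0, "offset": [0.23, -3.5, 0], "angular": [0, 0, 0]}, {"hand": 0, "offset": [0.26, -4, 0], "angular": [0, 0, 0]}, {"hand": 0, "offset": [0.26, -4, 0], "angular": [0, 0, 0]}]'

```text
time: 8.95
tool_pos: [0.5176, -0.0221, 0.0697]
tcp_rot: [-0.1, 3.137, 0.004]
wrist_force: [-0.6, 11.0, 10.7]
width: 0.1
```

```bash
python3 - <<'E'
from h import *
from scipy.spatial.transform import Rotation as R
b=cap('side','side6')
s=bot.read_state(); M=R.from_rotvec(s['tcp_rot']).as_matrix(); print(s['time'],s['tool_pos'],'yaw',-np.arctan2(M[0,1],M[1,1]),s['wrist_force'],s['torque'])
g=cv2.resize(b['frame'][175:270,220:400],None,fx=4.35,fy=4.35,interpolation=cv2.INTER_CUBIC);cv2.imwrite('pics/v6.png',g)
E
```

```text
9.0 [ 0.51764166 -0.02204016  0.06964929] yaw 0.06375489835738529 [ 0.5452229   9.73615528 11.29105446] [ 1.48075554  0.20637403 -0.02713683]
```

View pics/v6.png

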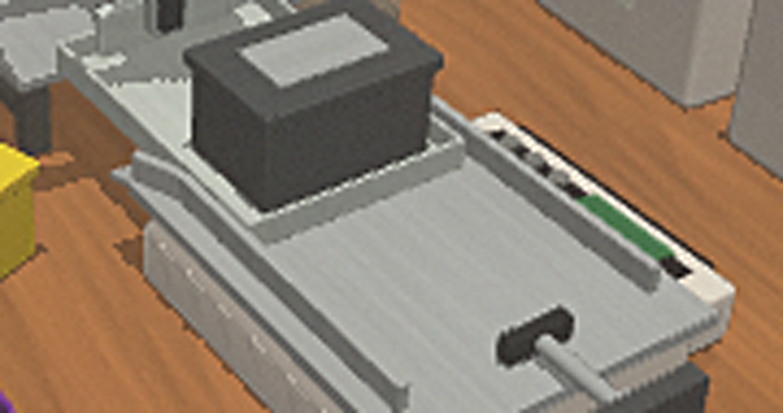

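The tray is between the guides with no side force. The front edge is at (265–465, 155–240) and the pad is well ahead at (535,335). Now I'll ease off the downward bias so the rear doesn't dip when it leaves the stand, and carry on.

Request:
drive_tool --deltas '[{"hand": 0, "offset": [0.03, -0.5, 0.06], "angular": [0, 0, 0]}, {"hand": 0, "offset": [0.08, -1.2, 0.12], "angular": [0, 0, 0]}, {"hand": 0, "offset": [0.13, -2, 0.12], "angular": [0, 0, 0]}, {"hand": 0, "offset": [0.18, -2.8, 0.12], "angular": [0, 0, 0]}, {"hand": 0, "offset": [0.23, -3.6, 0.12], "angular": [0, 0, 0]}, {"hand": 0, "offset": [0.28, -4.4, 0.12], "angular": [0, 0, 0]}, {"hand": 0, "offset": [0.32, -5, 0.12], "angular": [0, 0, 0]}, {"hand": 0, "offset": [0.32, -5, 0.12], "angular": [0, 0, 0]}]'

```text
time: 10.0
tool_pos: [0.52, -0.0728, 0.0697]
tcp_rot: [-0.101, 3.139, 0.002]
wrist_force: [1.5, 7.3, 4.6]
width: 0.099
```

Request:
drive_tool --deltas '[{"hand": 0, "offset": [0.03, -0.5, 0], "angular": [0, 0, 0]}, {"hand": 0, "offset": [0.08, -1.2, 0], "angular": [0, 0, 0]}, {"hand": 0, "offset": [0.13, -2, 0], "angular": [0, 0, 0]}, {"hand": 0, "offset": [0.18, -2.8, 0], "angular": [0, 0, 0]}, {"hand": 0, "offset": [0.23, -3.6, 0], "angular": [0, 0, 0]}, {"hand": 0, "offset": [0.28, -4.4, 0], "angular": [0, 0, 0]}, {"hand": 0, "offset": [0.32, -5, 0], "angular": [0, 0, 0]}, {"hand": 0, "offset": [0.32, -5, 0], "angular": [0, 0, 0]}]'

```text
time: 11.0
tool_pos: [0.5233, -0.1226, 0.0697]
tcp_rot: [-0.1, 3.139, 0.003]
wrist_force: [2.4, 9.0, 6.0]
width: 0.1
```

```bash
python3 - <<'E'
from h import *
from scipy.spatial.transform import Rotation as R
b=cap('side','side7');a=cap('top','top7')
s=bot.read_state(); M=R.from_rotvec(s['tcp_rot']).as_matrix(); print(s['time'],s['tool_pos'],'yaw',-np.arctan2(M[0,1],M[1,1]),s['wrist_force'],s['torque'])
f=cv2.resize(a['frame'][150:215,200:424],None,fx=3.5,fy=3.5,interpolation=cv2.INTER_CUBIC)
g=cv2.resize(b['frame'][190:270,220:400],None,fx=4.355,fy=4.355,interpolation=cv2.INTER_CUBIC)
cv2.imwrite('pics/v7.png',np.vstack([cv2.convertScaleAbs(f,alpha=1.3,beta=-60),cv2.resize(g,(784,348))]))
E
```

```text
11.1 [ 0.52329432 -0.12258624  0.06971149] yaw 0.06424849589537189 [1.24977686 7.62049108 6.47305423] [ 1.20682982 -0.15998532  0.06086964]
```

View pics/v7.png

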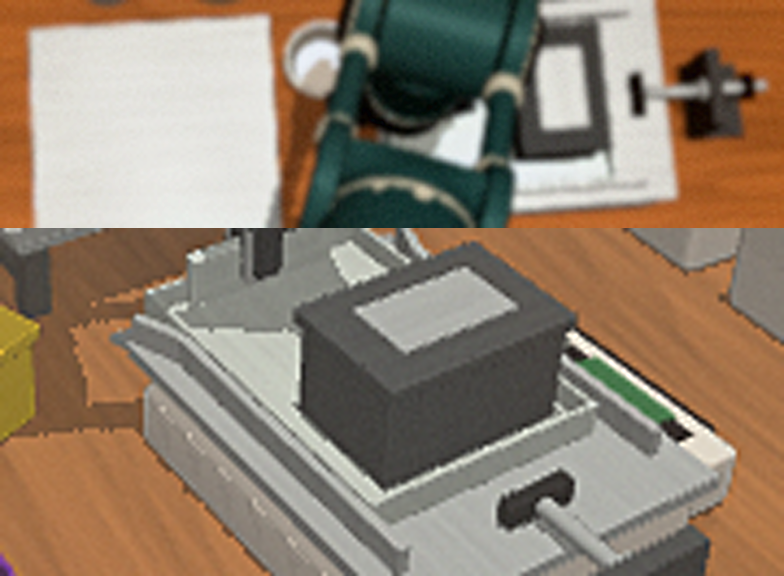

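Nearly there: the front wall is at u≈613 and the pad at u≈631 in the top crop, leaving roughly 16–23 mm. I'll advance 12 mm, then take small force-monitored steps.

Request:
drive_tool --deltas '[{"hand": 0, "offset": [0.03, -0.4, 0], "angular": [0, 0, 0]}, {"hand": 0, "offset": [0.05, -0.8, 0], "angular": [0, 0, 0]}, {"hand": 0, "offset": [0.08, -1.2, 0], "angular": [0, 0, 0]}, {"hand": 0, "offset": [0.08, -1.2, 0], "angular": [0, 0, 0]}]'

```text
time: 11.6
tool_pos: [0.524, -0.134, 0.0697]
tcp_rot: [-0.101, 3.139, 0.004]
wrist_force: [2.0, 10.5, 5.3]
width: 0.101
```

Request:
drive_tool --deltas '[{"hand": 0, "offset": [0.01, -0.1, 0], "angular": [0, 0, 0]}, {"hand": 0, "offset": [0.01, -0.2, 0], "angular": [0, 0, 0]}, {"hand": 0, "offset": [0.01, -0.2, 0], "angular": [0, 0, 0]}]'

```text
time: 11.98
tool_pos: [0.5241, -0.1355, 0.0697]
tcp_rot: [-0.101, 3.139, 0.005]
wrist_force: [1.6, 10.9, 6.0]
width: 0.1
```

Request:
drive_tool --deltas '[{"hand": 0, "offset": [0.01, -0.1, 0], "angular": [0, 0, 0]}, {"hand": 0, "offset": [0.01, -0.15, 0], "angular": [0, 0, 0]}, {"hand": 0, "offset": [0.01, -0.15, 0], "angular": [0, 0, 0]}]'

```text
time: 12.35
tool_pos: [0.5242, -0.1369, 0.0697]
tcp_rot: [-0.101, 3.139, 0.005]
wrist_force: [1.2, 11.9, 6.2]
width: 0.098
```

Request:
drive_tool --deltas '[{"hand": 0, "offset": [0.01, -0.1, 0], "angular": [0, 0, 0]}, {"hand": 0, "offset": [0.01, -0.15, 0], "angular": [0, 0, 0]}, {"hand": 0, "offset": [0.01, -0.15, 0], "angular": [0, 0, 0]}]'

```text
time: 12.72
tool_pos: [0.5243, -0.1384, 0.0697]
tcp_rot: [-0.101, 3.139, 0.005]
wrist_force: [1.1, 11.9, 7.0]
width: 0.095
```

Request:
drive_tool --deltas '[{"hand": 0, "offset": [0.01, -0.1, 0], "angular": [0, 0, 0]}, {"hand": 0, "offset": [0.01, -0.15, 0], "angular": [0, 0, 0]}, {"hand": 0, "offset": [0.01, -0.15, 0], "angular": [0, 0, 0]}]'

```text
time: 13.1
tool_pos: [0.5244, -0.1399, 0.0697]
tcp_rot: [-0.101, 3.139, 0.005]
wrist_force: [1.7, 11.9, 6.3]
width: 0.099
```

```bash
python3 - <<'E'
from h import *
s=bot.read_state(); print(s['time'],s['tool_pos'],s['wrist_force'])
a=cap('top','top8')
print(a['frame'][174:178,366:392].astype(int).sum(2).mean(0).round()//3)
print(load('top7')['frame'][174:178,366:392].astype(int).sum(2).mean(0).round()//3)
E
```

```text
13.1 [ 0.52443469 -0.13985725  0.06971773] [ 1.74683079 11.86395021  6.29699898]
[211. 213. 213. 215. 216. 210. 187. 142. 101.  92.  93.  97. 107. 106.
  81.  55.  64. 101. 144. 170. 178. 181. 178. 173. 165. 165.]
[196. 154. 110.  91.  92.  96. 122. 168. 203. 214. 213. 212. 201. 160.
 100.  57.  62. 101. 145. 171. 179. 179. 179. 171. 164. 164.]
```

No contact yet: the force is flat and the pad hasn't moved. I'll continue.

Request:
drive_tool --deltas '[{"hand": 0, "offset": [0.01, -0.1, 0], "angular": [0, 0, 0]}, {"hand": 0, "offset": [0.01, -0.2, 0], "angular": [0, 0, 0]}, {"hand": 0, "offset": [0.01, -0.2, 0], "angular": [0, 0, 0]}]'

```text
time: 13.52
tool_pos: [0.5246, -0.1419, 0.0697]
tcp_rot: [-0.101, 3.139, 0.005]
wrist_force: [1.4, 11.7, 7.7]
width: 0.1
```

Request:
drive_tool --deltas '[{"hand": 0, "offset": [0.01, -0.1, 0], "angular": [0, 0, 0]}, {"hand": 0, "offset": [0.01, -0.2, 0], "angular": [0, 0, 0]}, {"hand": 0, "offset": [0.01, -0.2, 0], "angular": [0, 0, 0]}]'

```text
time: 13.9
tool_pos: [0.5247, -0.1439, 0.0697]
tcp_rot: [-0.101, 3.139, 0.005]
wrist_force: [2.0, 12.0, 6.7]
width: 0.095
```

Request:
drive_tool --deltas '[{"hand": 0, "offset": [0.01, -0.1, 0], "angular": [0, 0, 0]}, {"hand": 0, "offset": [0.01, -0.2, 0], "angular": [0, 0, 0]}, {"hand": 0, "offset": [0.01, -0.2, 0], "angular": [0, 0, 0]}]'

```text
time: 14.28
tool_pos: [0.5248, -0.1459, 0.0697]
tcp_rot: [-0.101, 3.139, 0.005]
wrist_force: [2.2, 12.6, 7.2]
width: 0.103
```

Request:
drive_tool --deltas '[{"hand": 0, "offset": [0.01, -0.1, 0], "angular": [0, 0, 0]}, {"hand": 0, "offset": [0.01, -0.15, 0], "angular": [0, 0, 0]}, {"hand": 0, "offset": [0.01, -0.15, 0], "angular": [0, 0, 0]}]'

```text
time: 14.65
tool_pos: [0.5249, -0.147, 0.0697]
tcp_rot: [-0.1, 3.139, 0.006]
wrist_force: [2.4, 13.3, 7.2]
width: 0.093
```

```bash
python3 - <<'E'
from h import *
s=bot.read_state(); print(s['time'],s['tool_pos'],s['wrist_force'])
b=cap('side','side9')
cv2.imwrite('pics/v9.png',cv2.resize(b['frame'][220:275,300:380],None,fx=8,fy=8,interpolation=cv2.INTER_CUBIC))
E
```

```text
14.65 [ 0.52486867 -0.14698255  0.06971749] [ 2.36886049 13.28487138  7.17473125]
```

View pics/v9.png

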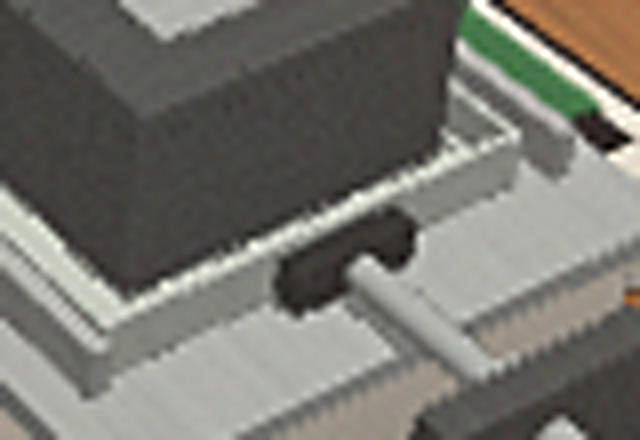

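The pad, at (345,260) in the crop, now overlaps the tray's front wall, so it's at or near contact. I'll take 1 mm steps.

Request:
drive_tool --deltas '[{"hand": 0, "offset": [0.01, -0.1, 0], "angular": [0, 0, 0]}, {"hand": 0, "offset": [0.01, -0.1, 0], "angular": [0, 0, 0]}, {"hand": 0, "offset": [0.01, -0.1, 0], "angular": [0, 0, 0]}]'

```text
time: 15.08
tool_pos: [0.5249, -0.1475, 0.0697]
tcp_rot: [-0.1, 3.139, 0.007]
wrist_force: [0.6, 14.3, 7.4]
width: 0.095
```

Request:
drive_tool --deltas '[{"hand": 0, "offset": [0.01, -0.1, 0], "angular": [0, 0, 0]}, {"hand": 0, "offset": [0.01, -0.15, 0], "angular": [0, 0, 0]}, {"hand": 0, "offset": [0.01, -0.15, 0], "angular": [0, 0, 0]}]'

```text
time: 15.45
tool_pos: [0.5249, -0.148, 0.0697]
tcp_rot: [-0.1, 3.139, 0.01]
wrist_force: [1.8, 18.6, 8.3]
width: 0.099
```

The stop is pressing at about 6.5 N above the friction baseline of about 12 N. A touch more, then hold.

Request:
drive_tool --deltas '[{"hand": 0, "offset": [0, -0.08, 0], "angular": [0, 0, 0]}, {"hand": 0, "offset": [0, -0.08, 0], "angular": [0, 0, 0]}, {"hand": 0, "offset": [0, -0.08, 0], "angular": [0, 0, 0]}, {"hand": 0, "offset": [0, -0.08, 0], "angular": [0, 0, 0]}]'

```text
time: 15.95
tool_pos: [0.5249, -0.1484, 0.0697]
tcp_rot: [-0.1, 3.139, 0.011]
wrist_force: [2.1, 21.3, 8.8]
width: 0.096
```

```bash
python3 - <<'E'
from h import *
s=bot.read_state(); print(s['time'],s['tool_pos'],s['wrist_force'])
b=cap('side','side10'); o=load('side7')
# pad shift between images (pad ROI) by phase correlation
r=(slice(228,262),slice(330,352)); r=(slice(240,275),slice(345,372))
for nm in('side9',): 
    print(nm,cv2.phaseCorrelate(np.float32(cv2.cvtColor(load(nm)['frame'][r],6)),np.float32(cv2.cvtColor(b['frame'][r],6))))
# rod/pad dark end template shift
t=cv2.cvtColor(b['frame'],6)[222:262,332:356]
for nm in('side7','side9','side10'):
    g=cv2.cvtColor(load(nm)['frame'],6); print(nm,g[250:256,334:352].tolist()[2])
print(proj(b,[[.5448,-.341,.069],[.5448+.00013,-.343,.069]]))
E
```

```text
15.95 [ 0.52494468 -0.148383    0.0697152 ] [ 2.12680198 21.33664575  8.83061638]
side9 ((0.765351692149002, 0.2138373997428431), 1.0058217558841156)
side7 [149, 44, 54, 55, 56, 58, 65, 62, 57, 33, 153, 198, 192, 45, 35, 38, 28, 145]
side9 [106, 51, 52, 49, 62, 61, 60, 60, 52, 38, 103, 203, 192, 49, 38, 41, 24, 147]
side10 [137, 86, 56, 52, 51, 56, 60, 58, 52, 53, 42, 106, 197, 48, 34, 44, 39, 26]
[[340.50393167 250.08786875]
 [341.16591258 250.65032872]]
```

The rod and pad shifted 0.77 px, which is about 2.3 mm and matches the force rise of about 9 N. Next I'll ease the arm's push off, then open slowly.

Request:
drive_tool --deltas '[{"hand": 0, "offset": [0, 0.05, 0], "angular": [0, 0, 0]}, {"hand": 0, "offset": [0, 0.1, 0.03], "angular": [0, 0, 0]}, {"hand": 0, "offset": [0, 0.15, 0.05], "angular": [0, 0, 0]}, {"hand": 0, "offset": [0, 0.2, 0.05], "angular": [0, 0, 0]}, {"hand": 0, "offset": [0, 0.2, 0.05], "angular": [0, 0, 0]}]'

```text
time: 16.62
tool_pos: [0.5249, -0.1484, 0.0697]
tcp_rot: [-0.101, 3.139, 0.006]
wrist_force: [2.9, 12.2, 4.9]
width: 0.098
```

Request:
drive_tool --deltas '[{"hand": 0.15, "offset": [0, 0, 0], "angular": [0, 0, 0]}, {"hand": 0.2, "offset": [0, 0, 0], "angular": [0, 0, 0]}, {"hand": 0.3, "offset": [0, 0, 0], "angular": [0, 0, 0]}, {"hand": 0.45, "offset": [0, 0, 0], "angular": [0, 0, 0]}, {"hand": 0.5, "offset": [0, 0, 0], "angular": [0, 0, 0]}, {"hand": 0.5, "offset": [0, 0, 0], "angular": [0, 0, 0]}, {"hand": 0.5, "offset": [0, 0, 0], "angular": [0, 0, 0]}]'

```text
time: 17.5
tool_pos: [0.5242, -0.1511, 0.0695]
tcp_rot: [-0.101, 3.14, -0.0]
wrist_force: [-0.6, 0.3, -0.8]
width: 0.5
```

Request:
drive_tool --deltas '[{"hand": 0.5, "offset": [0, 0, 0.5], "angular": [0, 0, 0]}, {"hand": 0.5, "offset": [0, 0, 1.5], "angular": [0, 0, 0]}, {"hand": 0.5, "offset": [0, 0, 3], "angular": [0, 0, 0]}, {"hand": 0.5, "offset": [0, 0, 6], "angular": [0, 0, 0]}, {"hand": 0.5, "offset": [0, 0, 10], "angular": [0, 0, 0]}, {"hand": 0.5, "offset": [0, 5, 14], "angular": [0, 0, 0]}, {"hand": 0.5, "offset": [0, 10, 16], "angular": [0, 0, 0]}, {"hand": 0.5, "offset": [0, 15, 18], "angular": [0, 0, 0]}]'

```text
time: 18.5
tool_pos: [0.5246, 0.0003, 0.2523]
tcp_rot: [-0.1, 3.137, -0.0]
wrist_force: [1.2, -0.1, -1.0]
width: 0.5
```

Request:
drive_tool --deltas '[{"hand": 0.5, "offset": [0, 5, 0], "angular": [0, 0, 0]}, {"hand": 0.5, "offset": [0, 10, 0], "angular": [0, 0, 0]}, {"hand": 0.5, "offset": [0, 15, 0], "angular": [0, 0, 0]}, {"hand": 0.5, "offset": [0, 15, 0], "angular": [0, 0, 0]}, {"hand": 0.5, "offset": [0, 15, 0], "angular": [0, 0, 0]}]'

```text
time: 19.12
tool_pos: [0.5243, 0.1488, 0.2503]
tcp_rot: [-0.102, 3.139, -0.001]
wrist_force: [0.2, -0.5, 0.6]
width: 0.504
```

```bash
python3 - <<'E'
from h import *
s=bot.read_state(); print(s['time'],s['tool_pos'],s['wrist_force'])
b=cap('side','side11');a=cap('top','top11')
r=(slice(240,275),slice(345,372))
for nm in('side7','side9','side10'):
    print(nm,cv2.phaseCorrelate(np.float32(cv2.cvtColor(load(nm)['frame'][r],6)),np.float32(cv2.cvtColor(b['frame'][r],6))))
f=cv2.resize(a['frame'][150:215,200:424],None,fx=3.5,fy=3.5,interpolation=cv2.INTER_CUBIC)
g=cv2.resize(b['frame'][190:270,220:400],None,fx=4.355,fy=4.355,interpolation=cv2.INTER_CUBIC)
cv2.imwrite('pics/v11.png',np.vstack([cv2.convertScaleAbs(f,alpha=1.3,beta=-60),cv2.resize(g,(784,348))]))
E
```

```text
19.125 [0.5242769  0.14881842 0.25027179] [ 0.20228505 -0.48615897  0.59695931]
side7 ((0.880726393081213, 0.11090653072648138), 0.8881100347503222)
side9 ((0.6701144268874426, 0.16804430739594167), 1.0231288870175679)
side10 ((0.3508246055834192, -0.08035115115693614), 1.0186761921815912)
```

View pics/v11.png

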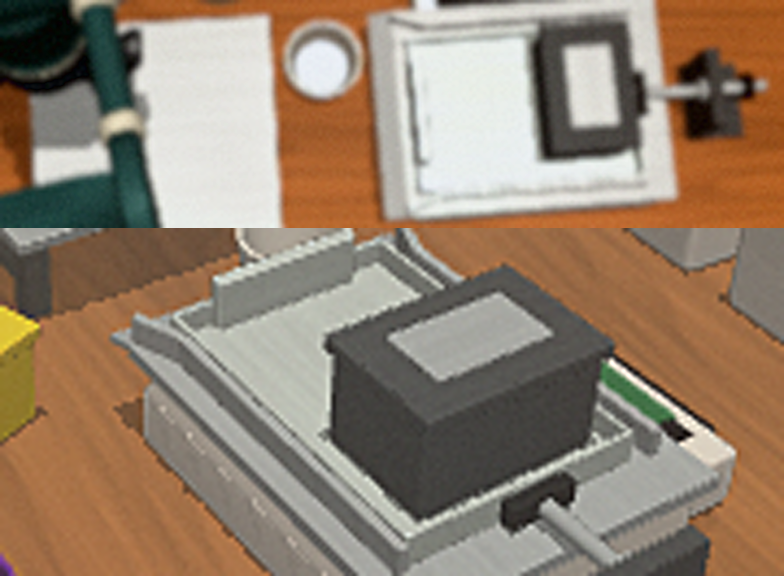

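The tray sits square between the guides, with its front wall against the pad at (540,500). The pad is still displaced from its free position, so it is loaded. The tin stands upright, and the gripper is clear with no force on it. Handing in.

```bash
python3 -c "
from h import *
print(bot.finish_job())"
```

```text
the job is handed in; nothing more can be done
None
```

The tray is on the scale, resting against the end stop with the tin still standing in its front half, and I handed the job in at about 19 s. The handover reports no verdict, so what follows is from my own last checks.

**What I did:** I gripped the tray's rear lip and slid it level across the gap. On the way I turned it to the scale's heading (about 0.065 rad) and moved it about 4 mm sideways to clear the guides. I then pressed the stop in small steps, eased the push off, opened the gripper and withdrew.

**What the checks showed:**
- **Stop:** at full press the wrist force rose about 9 N above the friction level, and the pad moved about 2.3 mm. Both agree with the stop's 4 N per mm. After release the pictures show the pad still pushed in, so it is still loaded.
- **Tray:** the last pictures show it flat and square between the guides. I saw no sag while it bridged the gap, but I judged that by eye to about 1–2 mm.
- **Tin and surroundings:** the tin is upright, and the ramekin is where it was. The final crops don't cover the jar, can, scraper, bowl or brush, but the gripper met no unexpected force. It ended clear of everything, with wrist force near zero.

**What disagreed:**
- The wrist and top cameras differed by about 4 mm on where the lip was.
- The views differed by 3–6 mm on the guides' centre line. The tray went in with almost no side force.
- The final pad shifts don't agree with each other: 0.88 px from its free position, 0.67 px since first contact and +0.35 px since the full press, when it should have eased back. So the remaining compression is only roughly known.

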